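# Find the loose bolt on the print-head stand and hold its cover open

### The arm

A 6-joint arm with a two-finger parallel gripper is mounted at the origin on the work surface. World frame = base frame: x ahead of the robot, y to its left, z up, the work surface at z = 0. Lengths are in m, angles in rad, forces in N, time in s.
With the tool pointing down it reaches from about 0.35 to 0.975 m from the base axis. Payload 4.9 kg.
Tool frame: the origin (TCP) lies on the front face of the gripper's body, between the roots of the fingers; the fingertips stand ctrl.finger_overhang ahead of it and the grasp point (between the pads) lies 54 mm ahead of it (ctrl.finger_overhang is the distance from the TCP to the fingertips, in m); z points along the fingers, y is the line along which they close (so a half turn about z gives the same grasp; the last joint's range is limited). The gripper opens to 85 mm and grips with 20 to 120 N. Pads are 22 mm wide; open, the fingers measure 114 mm over their backs; the gripper's body (76 mm by 85 mm) begins 54 mm behind the grasp point. The pads swing forward as they close: fully open they stand 13 mm farther back than shut.
Start: joints at [-1.253, 0.053, 1.613, -0, 1.476, -0.119], TCP at [0.264, -0.566, 0.304] pointing down, gripper open.
Joint ranges: [-3.01, 3.01], [-1.01, 2.22], [0.06, 2.58], [-1.02, 4.17], [0.09, 2.62], [-3.14, 3.14]. Speed limits (rad/s): [2.57, 2.57, 3.14, 3.14, 3.14, 3.14].

### API

Orientations are given as a rotation vector (axis times angle).
In Python, from station import ctrl, vision gives the robot as it stands. The module is installed in compiled form; this text tells all that it offers.
- The arm moves only by the tool drive_tool, never from a script. Its argument "rows" is a list of rows, each a list of 2 entries, a list of its own where there are three numbers: the shift along the tool's x, y, z in m, then the turn about the tool's z in rad. A call has 1 to 10 rows; each row shifts and turns the commanded pose from where the row before left it, along the tool's axes as they then stand; what a row does not reach is not made up. A row lasts 1/10 s, in which the tool goes at most 50 mm and 8.59 degrees, less where a joint would pass 70% of its speed; a pose out of reach is approached as far as the arm can. A call with a gripper value outside its range is refused whole. "jaw" is the closure, from 0 (fully open) to 1 (shut), set as the call begins (left out, the last holds). The fingers move at their own pace and stop on an object; "grip_force" is the grip in N (left out, the last holds). Time passes only in rows, so rows that do not move let the fingers close. It gives the time, the measured TCP pose, the force, the opening and the grip force at its end, in the units of the state.
- ctrl.get_obs(): the state, without advancing time (a new reading comes with each control period).
- vision.get_image(name): name is "scene" or "top" or "wrist"; returns a dict with "image" (480x640x3 uint8, blue, green, red), "vertical_fov" (degrees; the focal length in pixels is half the picture's height over the tangent of half this angle, whatever the lens; pixels are square), "cx", "cy" (the principal point, pixels), "R" (3x3) and "t" (3): a world point X has camera coordinates R X + t. Camera axes: x right, y down, z forward; pixel columns grow to the right and rows downward; lengths in m; the calibration is good to about 2 mm. A picture is of the moment at which its call begins. There is no depth.
- ctrl.finish_job(): hands the job in; it is judged then, once.
The state is a dict: "t": time; "q": joint angles; "dq": joint speeds; "effort": joint torques, N m; "tool_pos": TCP position; "tool_rot": TCP orientation; "contact_force": force on the tool from outside, world axes, zero at the start; "wrist_torque": the same for the moment, N m; "opening": finger opening in m; "grip_force": force on a finger pad.
Only numpy, scipy, OpenCV 4.12 (cv2) and the standard library are available. Lean on these libraries where they do the work, as an engineer would, in place of code of your own. Each camera call takes 0.05 s, during which the arm holds its last target. There are 200 camera calls.

### The job

Seat the print head fully down on the two pegs of the service stand and let it go; then tap the heads of the three bolts to find the loose one, the one that sinks, and push that one right down. Lift the cover right behind that bolt by its bar to at least 45 degrees and finish while still holding it open, with the other two covers shut, the head still home, and the tray, spool, screwdriver and bottle left where they are.

Things in the scene. Friction and masses are not known exactly. Their poses are not given: they have to be found in the camera images.
- stand: White low stand fixed to the bench, top 36 mm above it. Origin on the bench; its x points from its front edge (x = -80 mm, robot side, with the bolts) to its back edge (x = +60), z up; it spans y = -180 to +225 mm. Along its y, from the robot's right to left: bolt stations at y = -130 (right), -40 (mid), +50 (left), then the two-peg dock at y = +160 mm, x = 0.
- head_center (a point): Centre of the loose print head (0.2 to 0.4 kg), 37 mm above its underside: black finned block 44 (x, grip across it) by 50 mm (y), 14 to 60 mm above the underside, brass nozzle on top to 73 mm; below it an aluminium flange 50 (x) by 100 (y) by 14 mm with two 11 mm through holes at y = +-36 mm. A half turn makes no difference. Starts upright on the bench.
- dock_center (a point): Where head_center is when the head is fully home on the dock: on the dock's vertical axis, 37 mm above the stand's top; axes parallel to the stand's. The dock has two upright steel pegs, 8 mm diameter with tapered tips, 14 mm tall above the stand's top, at y = +-36 mm from here.
- bolt_right_top (a point): Centre of the top of the right bolt's steel head (disc of 22 mm diameter, 8 mm thick, its top 52 mm above the bench before tapping), at x = -60 mm, y = -130 mm in the stand, in front of its cover.
- bolt_right (a joint): How far the right bolt has sunk, m, 0 at the start. All three look alike. A tight bolt stops dead (under 1 mm) when tapped; the loose one slides down 7 mm under a push of about 2 N and stays down.
- cover_right (a joint): Opening of the right cover, rad: 0 shut, up to 1.3. Grey hinged cover, 70 (x) by 64 (y) mm, on the stand right behind the right bolt; hinged at its far (+x) edge, so its robot-side edge lifts. A weak spring and its weight shut it if let go (1 to 2 N at the bar holds it).
- cover_right_bar (a point): Middle of the right cover's pull bar: round steel bar, 9 mm diameter, along the stand's y, 43 mm clear between its end posts, 24 mm clear above the cover. Shut, its centre is 78 mm above the bench at x = -15 mm in the stand. Pinch it from above, fingers closing along the stand's x; it turns between the fingers as the cover opens.
- cover_right_hinge (a point): Middle of the right cover's hinge axis, which runs along the stand's y, 48 mm above the bench; the shut bar is 57 mm to -x and 30 mm above it.
- bolt_mid_top (a point): Centre of the top of the mid bolt's steel head (disc of 22 mm diameter, 8 mm thick, its top 52 mm above the bench before tapping), at x = -60 mm, y = -40 mm in the stand, in front of its cover.
- bolt_mid (a joint): How far the mid bolt has sunk, m, 0 at the start. All three look alike. A tight bolt stops dead (under 1 mm) when tapped; the loose one slides down 7 mm under a push of about 2 N and stays down.
- cover_mid (a joint): Opening of the mid cover, rad: 0 shut, up to 1.3. Grey hinged cover, 70 (x) by 64 (y) mm, on the stand right behind the mid bolt; hinged at its far (+x) edge, so its robot-side edge lifts. A weak spring and its weight shut it if let go (1 to 2 N at the bar holds it).
- cover_mid_bar (a point): Middle of the mid cover's pull bar: round steel bar, 9 mm diameter, along the stand's y, 43 mm clear between its end posts, 24 mm clear above the cover. Shut, its centre is 78 mm above the bench at x = -15 mm in the stand. Pinch it from above, fingers closing along the stand's x; it turns between the fingers as the cover opens.
- cover_mid_hinge (a point): Middle of the mid cover's hinge axis, which runs along the stand's y, 48 mm above the bench; the shut bar is 57 mm to -x and 30 mm above it.
- bolt_left_top (a point): Centre of the top of the left bolt's steel head (disc of 22 mm diameter, 8 mm thick, its top 52 mm above the bench before tapping), at x = -60 mm, y = 50 mm in the stand, in front of its cover.
- bolt_left (a joint): How far the left bolt has sunk, m, 0 at the start. All three look alike. A tight bolt stops dead (under 1 mm) when tapped; the loose one slides down 7 mm under a push of about 2 N and stays down.
- cover_left (a joint): Opening of the left cover, rad: 0 shut, up to 1.3. Grey hinged cover, 70 (x) by 64 (y) mm, on the stand right behind the left bolt; hinged at its far (+x) edge, so its robot-side edge lifts. A weak spring and its weight shut it if let go (1 to 2 N at the bar holds it).
- cover_left_bar (a point): Middle of the left cover's pull bar: round steel bar, 9 mm diameter, along the stand's y, 43 mm clear between its end posts, 24 mm clear above the cover. Shut, its centre is 78 mm above the bench at x = -15 mm in the stand. Pinch it from above, fingers closing along the stand's x; it turns between the fingers as the cover opens.
- cover_left_hinge (a point): Middle of the left cover's hinge axis, which runs along the stand's y, 48 mm above the bench; the shut bar is 57 mm to -x and 30 mm above it.
- tray: Bystander, to be left alone: orange open parts tray, 90 x 130 x 35 mm; origin on its underside.
- spool: Bystander, to be left alone: small filament spool lying flat, 100 mm diameter, 44 mm high; origin on its underside.
- screwdriver: Bystander, to be left alone: screwdriver lying on the bench along its x; origin on its underside.
- glue: Bystander, to be left alone: small white bottle, 38 mm diameter, 100 mm tall; origin on its underside.
Mind the look-alikes: they are no part of the job. What is shaped like the part that bears head_center but blue or turquoise is not meant.

How it is judged:
On the way, in this order (a step that is already met when the one before it is completed fails the run):
1. the print head is home on the dock's pegs and let go (distance between head_center and dock_center below 0.006 m and angle between the y axis of head_center and the y axis of dock_center, either way round below 0.09 rad and angle between head_center's own z axis and vertical below 0.06 rad and contact force between the fingers and print_head below 0.1 N), for 0.2 s.
2. the loose bolt has been pushed down (value of joint any of bolt_right, bolt_mid, bolt_left above 0.003 m), for 0.1 s.
At the end, for the whole second after the job is handed in: Head home and let go (centre within 6 mm of dock_center, aligned within 0.09 rad, tilt under 0.06 rad); loose bolt sunk over 3 mm; the cover behind that bolt open over 0.7 rad, still, pressed by the fingers (over 0.2 N); other two covers open under 0.1 rad (all of step 1 and ((value of joint bolt_right above 0.003 m and value of joint cover_right above 0.7 rad and velocity of joint cover_right between -0.15 and 0.15 rad/s and contact force between the fingers and cover_right above 0.2 N and value of joint each of cover_mid, cover_left below 0.1 rad) or (value of joint bolt_mid above 0.003 m and value of joint cover_mid above 0.7 rad and velocity of joint cover_mid between -0.15 and 0.15 rad/s and contact force between the fingers and cover_mid above 0.2 N and value of joint each of cover_right, cover_left below 0.1 rad) or (value of joint bolt_left above 0.003 m and value of joint cover_left above 0.7 rad and velocity of joint cover_left between -0.15 and 0.15 rad/s and contact force between the fingers and cover_left above 0.2 N and value of joint each of cover_right, cover_mid below 0.1 rad))); the arm keeps its last pose, push and grip.
It fails at once if a bystander was moved by more than 30 mm (distance of any of tray, spool, screwdriver, glue from where it was at the start of the episode above 0.03 m).
It also fails if it takes over 70 s, if anything falls off the work surface, if the arm or the gripper's body presses on something with over 40 N, if the wrist force passes 120 N, or if a joint passes its speed limit or range.

## Working session

There is one attempt and no reset: what is moved stays moved. The work goes in short steps, Python scripts to look and compute and a tool call to move; the robot and the scene stay as the last step left them, time stands still between calls to the robot, and variables do not carry over. Pictures are saved under pics/ and viewed, at most 10 in all, crops included, and the job is handed in when it is done.

Besides the shell and the picture viewer there is one more tool, called after "Request:" in YAML: its name, and indented under it one key for each argument. drive_tool: Moves the arm, as the interface text tells. Its arguments: {"type":"object","properties":{"rows":{"type":"array","items":{"type":"array"}},"jaw":{"type":"number"},"grip_force":{"type":"number"}},"required":["rows"]}

```bash
mkdir -p pics
python3 - <<'E'
from station import ctrl, vision
import cv2, numpy as np
o=ctrl.get_obs(); print(o, ctrl.finger_overhang)
ims=[]
for n in ("scene","top","wrist"):
    d=vision.get_image(n); cv2.imwrite(f"pics/{n}0.png",d["image"])
    np.savez(f"{n}0.npz",**d)
    print(n,d["vertical_fov"],d["cx"],d["cy"],np.round(d["R"],4).tolist(),np.round(d["t"],4))
E
```

```text
{'t': 0.0, 'q': array([-1.25298165e+00,  5.33603120e-02,  1.61427438e+00,  3.55222143e-05,
        1.47599880e+00, -1.18999822e-01]), 'dq': array([ 0.00035564,  0.00089093, -0.00016957,  0.00031325,  0.0002681 ,
        0.00117181]), 'effort': array([-1.36264807e-03, -3.93678117e+01, -3.70178640e+01, -2.14843853e-04,
        7.01169643e-03,  6.19955287e-06]), 'tool_pos': array([ 0.26426991, -0.56586549,  0.30267245]), 'tool_rot': array([-3.06497554e+00, -6.80258550e-01,  2.62711511e-04]), 'contact_force': array([-0.44132785, -1.00823217,  0.74273958]), 'wrist_torque': array([-0.00999223,  0.01202506, -0.00520912]), 'grip_force': 0.0, 'opening': 0.0855068644295108} 0.0726
scene 48.08885500985558 323.37939543366855 237.5984301000099 [[-0.5384, 0.8427, 0.0032], [0.703, 0.4512, -0.5497], [-0.4647, -0.2937, -0.8353]] [ 0.3433 -0.3328  1.5255]
top 45.005428634678 309.29794163949134 249.4029214680951 [[-0.0095, -0.9999, -0.0069], [-0.998, 0.0099, -0.063], [0.0631, 0.0063, -0.998]] [-0.0255  0.5515  1.7198]
wrist 68.84413470896646 325.31666727280447 242.11159642867267 [[0.4222, -0.9065, -0.0012], [-0.862, -0.4019, 0.3089], [-0.2805, -0.1294, -0.9511]] [-0.624  -0.0392  0.3798]
```

View pics/top0.png

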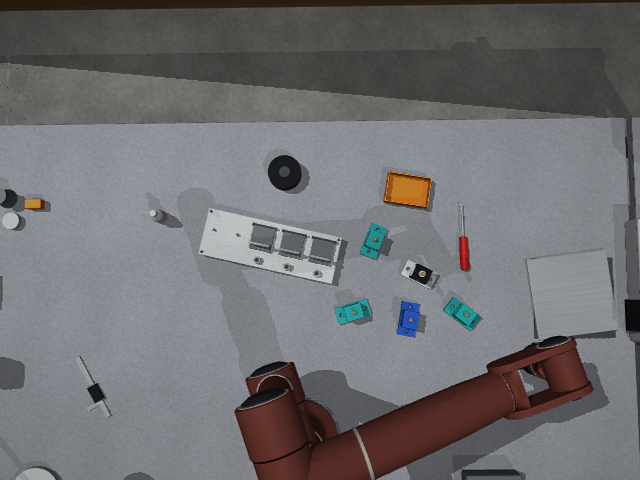

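View pics/scene0.png

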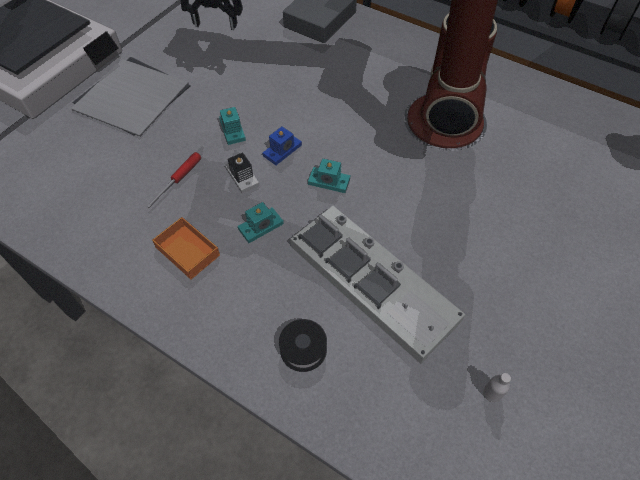

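The top view shows the stand with corners near (208,208), (343,240), (333,283) and (200,253), with the dock at its left end. The real head, black on a silver flange, is at (420,273); the teal and blue ones are decoys.

```bash
cat > h.py <<'E'
import numpy as np, cv2
def cam(d):
    f=240/np.tan(np.radians(float(d["vertical_fov"]))/2); return f,float(d["cx"]),float(d["cy"]),np.array(d["R"]),np.array(d["t"])
def ray(d,uv,z):
    f,cx,cy,R,t=cam(d); v=R.T@np.array([(uv[0]-cx)/f,(uv[1]-cy)/f,1]); c=-R.T@t
    return c+v*(z-c[2])/v[2]
def proj(d,X):
    f,cx,cy,R,t=cam(d); p=R@np.asarray(X)+t; return np.array([f*p[0]/p[2]+cx,f*p[1]/p[2]+cy])
E
python3 - <<'E'
from h import *
d=np.load("top0.npz"); im=d["image"]
hsv=cv2.cvtColor(im,cv2.COLOR_BGR2HSV)
m=((hsv[...,2]>175)&(hsv[...,1]<40)).astype(np.uint8)
m[:, :190]=0; m[:, 460:]=0;m[:190]=0;m[330:]=0
cs,_=cv2.findContours(m,cv2.RETR_EXTERNAL,cv2.CHAIN_APPROX_SIMPLE)
for c in cs:
    if cv2.contourArea(c)<60: continue
    r=cv2.minAreaRect(c); b=cv2.boxPoints(r); print(r)
    z=.036 if cv2.contourArea(c)>2000 else .014
    P=np.array([ray(d,p,z) for p in b]); print(P.round(4), P.mean(0).round(4),[np.linalg.norm(P[i]-P[i-1]).round(4) for i in range(4)])
    for i in range(4): print(np.arctan2(*(P[i]-P[i-1])[1::-1]).round(4))
crop=im[190:330,190:450]; cv2.imwrite("pics/c1.png",cv2.resize(crop,(780,420),interpolation=cv2.INTER_CUBIC))
E
```

```text
((408.2000732421875, 268.6000061035156), (8.944271087646484, 15.20526123046875), 26.56505012512207)
[[ 0.4768 -0.304   0.014 ]
 [ 0.5173 -0.3252  0.014 ]
 [ 0.5051 -0.3489  0.014 ]
 [ 0.4646 -0.3277  0.014 ]] [ 0.491  -0.3264  0.014 ] [np.float64(0.0266), np.float64(0.0457), np.float64(0.0267), np.float64(0.0457)]
1.0954
-0.4809
-2.0471
2.6599
((269.73809814453125, 245.2311553955078), (135.9009552001953, 46.695308685302734), 12.72435474395752)
[[ 0.5425  0.2986  0.036 ]
 [ 0.6784  0.2682  0.036 ]
 [ 0.5848 -0.1259  0.036 ]
 [ 0.4501 -0.0938  0.036 ]] [0.5639 0.0868 0.036 ] [np.float64(0.4032), np.float64(0.1392), np.float64(0.4051), np.float64(0.1385)]
1.3394
-0.22
-1.8039
2.9075
```

View pics/c1.png

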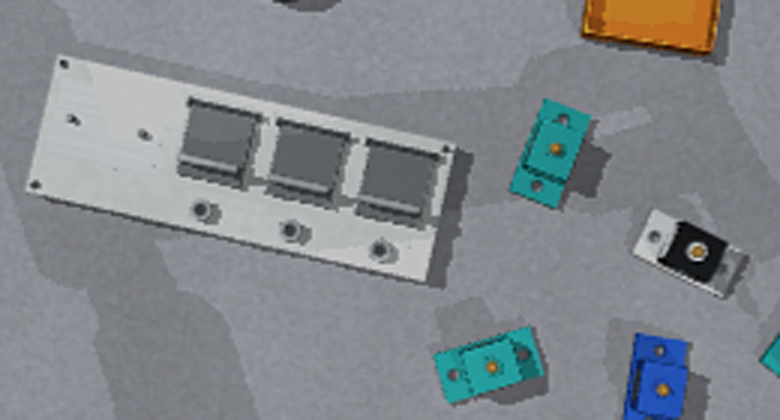

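```bash
cat >> h.py <<'E'
from scipy.spatial.transform import Rotation as Ro
def go(o,X,yang):
    """tool-frame shift to world X, then turn about tool z so that tool y has world angle yang (mod pi)"""
    R=Ro.from_rotvec(o["tool_rot"]).as_matrix(); s=R.T@(np.array(X)-o["tool_pos"])
    a=np.arctan2(R[1,1],R[0,1]); t=-((yang-a+np.pi/2)%np.pi-np.pi/2)
    # shift axes after turning first
    c,si=np.cos(t),np.sin(t); s2=np.array([[c,si,0],[-si,c,0],[0,0,1]])@s
    print("yang now",a.round(4),"turn",t.round(4),"shift before-turn",s.round(4),"after-turn",s2.round(4),"tilt",np.arccos(-R[2,2]).round(4))
E
python3 - <<'E'
from h import *
from station import ctrl
d=np.load("top0.npz")
P=ray(d,(422.3,274),.073);print(P)
for uv in [(214.3,230),(238.3,234.7)]: print(ray(d,uv,.05))
w=np.load("wrist0.npz"); f,cx,cy,R,t=cam(w); c=-R.T@t; o=ctrl.get_obs()
T=Ro.from_rotvec(o["tool_rot"]).as_matrix(); print("cam in tool",T.T@(c-o["tool_pos"]), (T.T@R.T).round(3), proj(w,o["tool_pos"]+T@[0,0,.0726]))
go(o,[P[0],P[1],.26],-.45)
E
```

```text
[ 0.47326961 -0.35716983  0.073     ]
[0.60936889 0.24875985 0.05      ]
[0.59472939 0.17788874 0.05      ]
cam in tool [ 0.07940855 -0.00022911 -0.06963796] [[-0.001 -0.951 -0.309]
 [ 1.    -0.001  0.   ]
 [-0.    -0.309  0.951]] [325.83664087 311.25894325]
yang now -1.134 turn -0.684 shift before-turn [ 0.2777 -0.1007  0.0431] after-turn [0.2789 0.0974 0.0431] tilt 0.0016
```

Request:
drive_tool:
  rows:
    - [[0,0,0],-0.137]
    - [[0,0,0],-0.137]
    - [[0,0,0],-0.137]
    - [[0,0,0],-0.137]
    - [[0,0,0],-0.136]
  jaw: 0

```text
t: 0.65
tool_pos: [0.2643, -0.5661, 0.3034]
tool_rot: [-2.656, -1.677, -0.0]
contact_force: [0.8, 0.6, -0.4]
opening: 0.0854
grip_force: 0.0
```

Request:
drive_tool:
  rows:
    - [[0.028,0.01,0.004],0]
    - [[0.028,0.01,0.004],0]
    - [[0.028,0.01,0.004],0]
    - [[0.028,0.01,0.004],0]
    - [[0.028,0.01,0.004],0]
    - [[0.028,0.01,0.004],0]
    - [[0.028,0.01,0.004],0]
    - [[0.028,0.01,0.004],0]
    - [[0.028,0.01,0.004],0]
    - [[0.027,0.008,0.004],0]

```text
t: 1.65
tool_pos: [0.4747, -0.3566, 0.2633]
tool_rot: [-2.66, -1.67, 0.0]
contact_force: [0.7, 0.2, 0.7]
opening: 0.0853
grip_force: 0.0
```

```bash
cat > look.py <<'E'
import sys; from h import *; from station import ctrl,vision
d=vision.get_image("wrist"); n=sys.argv[1]; np.savez(n+".npz",**d); cv2.imwrite(f"pics/{n}.png",d["image"])
o=ctrl.get_obs(); print(o["t"],o["tool_pos"],o["q"])
E
python3 look.py w1
```

```text
1.7 [ 0.47656802 -0.35361361  0.26245574] [-0.76484308  0.0079493   1.728623    0.00322328  1.40717668 -0.31845854]
```

View pics/w1.png

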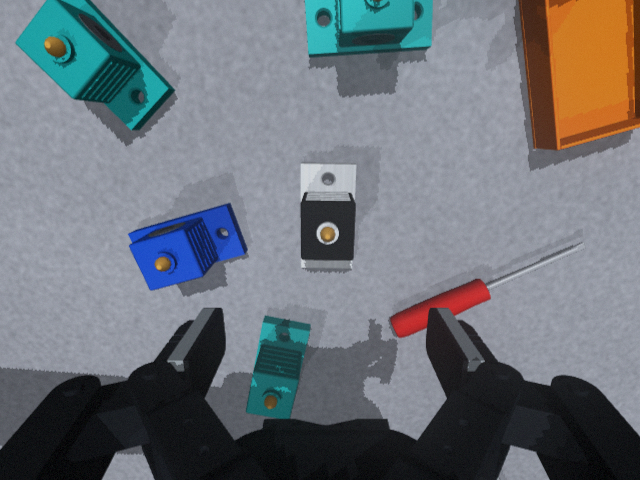

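The wrist view shows the real head with its nozzle at (327,233), its far flange hole at (328,178) and the flange edge at row 164. It is nearly aligned with the tool.

Run:
```python
from h import *
from station import ctrl
d=np.load("w1.npz"); im=d["image"]; hsv=cv2.cvtColor(im,cv2.COLOR_BGR2HSV)
roi=np.zeros(im.shape[:2],bool); roi[150:290,285:375]=1
m=(roi&(hsv[...,2]>185)&(hsv[...,1]<40)).astype(np.uint8)
c=np.vstack([k for k in cv2.findContours(m,0,2)[0] if cv2.contourArea(k)>30])
r=cv2.minAreaRect(c);b=cv2.boxPoints(r)
P=np.array([ray(d,p,.014) for p in b]);print("flange",r,P.round(4).tolist(),P.mean(0).round(4),[np.linalg.norm(P[i]-P[i-1]).round(4) for i in range(4)],[np.arctan2(*(P[i]-P[i-1])[1::-1]).round(3) for i in range(4)])
n=(roi&(hsv[...,1]>100)&(hsv[...,0]<30)).astype(np.uint8); M=cv2.moments(n,True);u=(M['m10']/M['m00'],M['m01']/M['m00']);print(u,ray(d,u,.073),ray(d,u,.070))
k=(roi&(hsv[...,2]<60)).astype(np.uint8)
c=max(cv2.findContours(k,0,2)[0],key=cv2.contourArea); r=cv2.minAreaRect(c); b=cv2.boxPoints(r);P=np.array([ray(d,p,.06) for p in b]);print("block",r,P.mean(0).round(4),[np.linalg.norm(P[i]-P[i-1]).round(4) for i in range(4)])
o=ctrl.get_obs(); X=ray(d,u,.073); go(o,[X[0],X[1],.11],-.45)
```

```text
flange ((326.7403259277344, 203.56787109375), (55.00505447387695, 78.81230926513672), 1.7357046604156494) [[0.4405, -0.3671, 0.014], [0.4763, -0.3022, 0.014], [0.5198, -0.3249, 0.014], [0.4872, -0.3916, 0.014]] [ 0.481  -0.3465  0.014 ] [np.float64(0.0528), np.float64(0.0741), np.float64(0.0492), np.float64(0.0742)] [np.float64(2.659), np.float64(1.067), np.float64(-0.48), np.float64(-2.026)]
(327.1764705882353, 233.79738562091504) [ 0.47662981 -0.35571136  0.073     ] [ 0.47625419 -0.35652717  0.07      ]
block ((327.5, 226.0), (66.0, 53.0), 90.0) [ 0.4777 -0.3542  0.06  ] [np.float64(0.0553), np.float64(0.0416), np.float64(0.0553), np.float64(0.0442)]
yang now -0.4469 turn 0.0031 shift before-turn [-0.0024  0.0011  0.1524] after-turn [-0.0024  0.0011  0.1524] tilt 0.0038
```

Request:
drive_tool:
  rows:
    - [[-0.002,0.001,0.02],0.033]
    - [[0,0,0.03],0]
    - [[0,0,0.03],0]
    - [[0,0,0.03],0]
    - [[0,0,0.03],0]
    - [[0,0,0.018],0]
    - [[0,0,0.01],0]
    - [[0,0,0],0]

```text
t: 2.5
tool_pos: [0.4731, -0.3592, 0.0941]
tool_rot: [-2.685, -1.624, 0.001]
contact_force: [0.1, -0.2, 0.3]
opening: 0.0852
grip_force: 0.0
```

Request:
drive_tool:
  rows:
    - [[0,0,0],0]
    - [[0,0,0],0]
    - [[0,0,0],0]
    - [[0,0,0],0]
    - [[0,0,0],0]
    - [[0,0,0],0]
    - [[0,0,0],0]
    - [[0,0,0],0]
  jaw: 1
  grip_force: 40

```text
t: 3.3
tool_pos: [0.4748, -0.3607, 0.0977]
tool_rot: [2.686, 1.625, 0.001]
contact_force: [-1.0, 1.3, 5.6]
opening: 0.0435
grip_force: 43.2
```

Request:
drive_tool:
  rows:
    - [[0,0,-0.01],0]
    - [[0,0,-0.02],0]
    - [[0,0,-0.03],0]
    - [[0,0,-0.03],0]
    - [[0,0,-0.03],0]
    - [[0,0,-0.03],0]
    - [[0,0,-0.02],0]
    - [[0,0,0],0]
    - [[0,0,0],0]

```text
t: 4.2
tool_pos: [0.4737, -0.3596, 0.2652]
tool_rot: [-2.688, -1.625, 0.0]
contact_force: [0.2, 0.8, -3.5]
opening: 0.0435
grip_force: 42.4
```

```bash
python3 look.py w2
python3 - <<'E'
from h import *
from station import ctrl
o=ctrl.get_obs(); d=np.load("w2.npz"); T=Ro.from_rotvec(o["tool_rot"]).as_matrix()
hsv=cv2.cvtColor(d["image"],cv2.COLOR_BGR2HSV); n=((hsv[...,1]>100)&(hsv[...,0]<30)&(hsv[...,0]>8)).astype(np.uint8); n[:200]=0;n[:,:260]=0;n[:,390:]=0
M=cv2.moments(n,True);print(M['m00'])
u=(M['m10']/M['m00'],M['m01']/M['m00']);zn=o["tool_pos"][2]-.0975+.073
X=ray(d,u,zn);print(u,X,T.T@(X-o["tool_pos"]),o["grip_force"],o["opening"])
go(o,[.604,.216,.25],-.225)
E
```

```text
4.25 [ 0.47337073 -0.3592631   0.26390967] [-7.74403509e-01  9.42030480e-03  1.72466060e+00  4.06827997e-05
  1.41057965e+00 -2.91423050e-01]
991.0
(325.19677093844604, 362.8385469223007) [ 0.47696394 -0.35300449  0.23940967] [0.00718894 0.00034725 0.02450571] 42.4168199300766 0.043315497962469314
yang now -0.483 turn -0.258 shift before-turn [ 0.5701 -0.1514  0.0149] after-turn [ 0.5899 -0.001   0.0149] tilt 0.0031
```

View pics/w2.png

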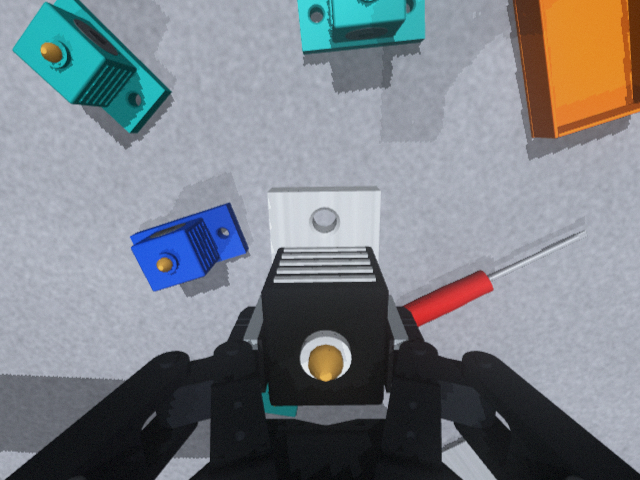

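The head is held upright in the fingers. The flange's far edge is at row 187 and level, the hole is at (325,220), and the nozzle ring is at (325,356).

Run:
```python
from h import *
from station import ctrl
o=ctrl.get_obs(); d=np.load("w2.npz"); T=Ro.from_rotvec(o["tool_rot"]).as_matrix()
for uv,h,dx in [((325,219.5),.014,.036),((325,188),.014,.05),((325,356),.06,0),((325,376),.073,0)]:
    X=ray(d,uv,o["tool_pos"][2]-.0977+h); print((T.T@(X-o["tool_pos"])-[dx,0,0]).round(4))
```

```text
[0.0037 0.0004 0.0837]
[0.0041 0.0005 0.0837]
[0.0002 0.0003 0.0377]
[0.0019 0.0003 0.0247]
```

Request:
drive_tool:
  rows:
    - [[0,0,0],-0.129]
    - [[0,0,0],-0.129]
    - [[0.04,0,0.001],0]
    - [[0.04,0,0.001],0]
    - [[0.04,0,0.001],0]
    - [[0.04,0,0.001],0]
    - [[0.04,0,0.001],0]
    - [[0.04,0,0.001],0]
    - [[0.04,0,0.001],0]
    - [[0.04,0,0.001],0]

```text
t: 5.25
tool_pos: [0.5444, -0.0461, 0.2551]
tool_rot: [-2.454, -1.956, 0.004]
contact_force: [0.6, -0.2, -2.8]
opening: 0.0437
grip_force: 42.3
```

Request:
drive_tool:
  rows:
    - [[0.04,0,0.001],0]
    - [[0.04,0,0.001],0]
    - [[0.04,0,0.001],0]
    - [[0.04,0,0.001],0]
    - [[0,0,0],0]
    - [[0,0,0],0]
    - [[0,0,0],0]

```text
t: 5.95
tool_pos: [0.5804, 0.1072, 0.2522]
tool_rot: [-2.456, -1.956, 0.004]
contact_force: [-0.2, -1.6, -2.2]
opening: 0.0433
grip_force: 42.2
```

```bash
python3 look.py w3
```

```text
6.0 [0.58057846 0.10694544 0.25267639] [ 5.62452874e-02  8.69722103e-03  1.74461169e+00 -3.00980967e-04
  1.39039325e+00  2.82537241e-01]
```

View pics/w3.png

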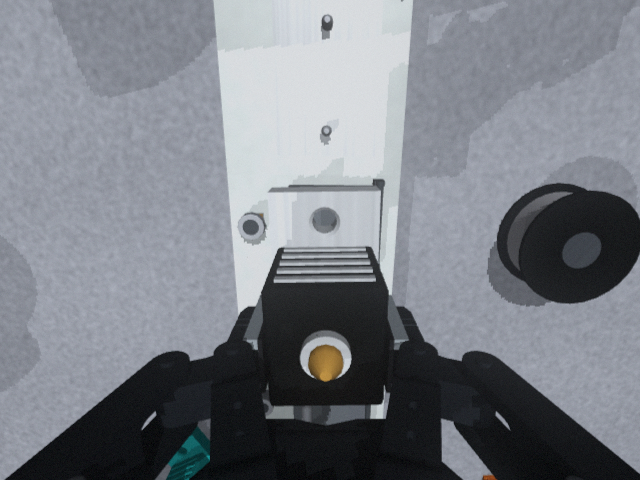

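Both pegs are visible straight ahead, with the near one at about (326,130) seen from above and the far tip at about (327,18). Their line is parallel to the tool's x.

Run:
```python
from h import *
from station import ctrl
o=ctrl.get_obs(); d=np.load("w3.npz"); T=Ro.from_rotvec(o["tool_rot"]).as_matrix(); g=cv2.cvtColor(d["image"],6)
pts=[]
for (a,b,c,e) in [(5,38,312,342),(118,146,312,342)]:
    r=g[a:b,c:e]; m=(r<150).astype(np.uint8)
    for k in cv2.findContours(m,0,2)[0]:
        if cv2.contourArea(k)>5: x,y,w,h=cv2.boundingRect(k);print((x+c,y+a,w,h))
for uv,z in [((326.5,18),.05),((326,129.5),.05),((326,128),.05),((326.5,27),.036)]:
    X=ray(d,uv,z); t=T.T@(X-o["tool_pos"]); print(X.round(4),t.round(4))
# nadir check, and stand edges at rows 100,280 (front left, back right)
for row in (60,110,160):
    r=g[row].astype(int); print(row,[ (T.T@(ray(d,(u,row),.036)-o["tool_pos"]))[:2].round(4).tolist() for u in np.where(abs(np.diff(r))>35)[0]][:6])
```

```text
(321, 15, 12, 23)
(321, 126, 11, 11)
[0.6144 0.2533 0.05  ] [0.1504 0.0005 0.2025]
[0.598  0.1835 0.05  ] [7.870e-02 2.000e-04 2.026e-01]
[0.5982 0.1845 0.05  ] [7.970e-02 2.000e-04 2.026e-01]
[0.6139 0.2513 0.036 ] [0.1484 0.0005 0.2165]
60 [[0.1271, 0.0604]]
110 [[0.0928, 0.0598]]
160 [[0.0554, -0.0804]]
```

Request:
drive_tool:
  rows:
    - [[0.03,0,0],0]
    - [[0.03,0,0],0]
    - [[0.03,0,0],0]
    - [[0.021,0,0],0]
    - [[0,0,0.02],0]
    - [[0,0,0.025],0]
    - [[0,0,0.025],0]
    - [[0,0,0.02],0]
    - [[0,0,0.01],0]
    - [[0,0,0],0]

```text
t: 7.0
tool_pos: [0.6049, 0.2149, 0.1518]
tool_rot: [-2.457, -1.955, 0.006]
contact_force: [-0.7, 0.2, -3.4]
opening: 0.0436
grip_force: 42.3
```

```bash
python3 look.py w4;python3 - <<'E'
from h import *
from station import ctrl
o=ctrl.get_obs(); go(o,[o["tool_pos"][0],o["tool_pos"][1],.1337],-.225)
d=np.load("w3.npz"); T3=Ro.from_rotvec([-2.456,-1.956,.004]).as_matrix()
for uv in [(326.5,18),(326,129.5)]:
    X=ray(d,uv,.05); T=Ro.from_rotvec(o["tool_rot"]).as_matrix(); print((T.T@(X-o["tool_pos"])).round(4), o["contact_force"])
im=cv2.imread("pics/w4.png"); cv2.imwrite("pics/w4c.png",cv2.resize(im[150:300,225:425],(800,600),interpolation=2))
E
```

```text
7.05 [0.60577263 0.2153179  0.15350716] [ 2.25851612e-01  2.25953630e-01  1.68399380e+00 -2.52211905e-05
  1.23282212e+00  4.51990790e-01]
yang now -0.2261 turn -0.0011 shift before-turn [0.     0.     0.0198] after-turn [0.     0.     0.0198] tilt 0.0012
[ 0.039  -0.      0.1035] [ 1.00023532  0.49298599 -1.87127512]
[-0.0327 -0.0004  0.1035] [ 1.00023532  0.49298599 -1.87127512]
```

View pics/w4c.png

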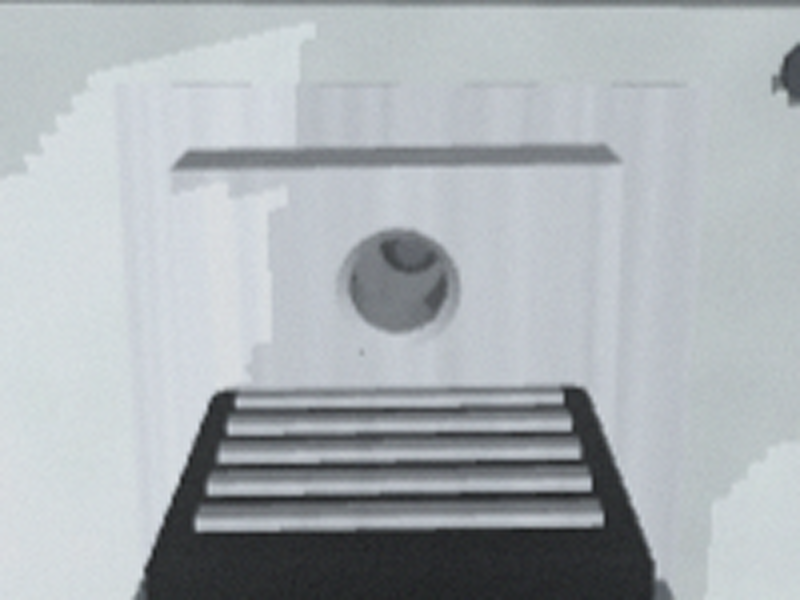

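Through the hole the peg tip shows at about (410,245) in the crop, which is row 211 in full. That matches the prediction for an aligned hole, with about 0.5 mm left in y.

Request:
drive_tool:
  rows:
    - [[0,0.0005,0.004],0]
    - [[0,0,0.004],0]
    - [[0,0,0.004],0]
    - [[0,0,0.004],0]
    - [[0,0,0.003],0]
    - [[0,0,0.001],0]
    - [[0,0,0.0],0]
    - [[0,0,0],0]

```text
t: 7.85
tool_pos: [0.6062, 0.2161, 0.1337]
tool_rot: [-2.457, -1.958, 0.001]
contact_force: [-2.3, 0.1, -1.8]
opening: 0.0437
grip_force: 42.2
```

Request:
drive_tool:
  rows:
    - [[0,0,0.001],0]
    - [[0,0,0.001],0]
    - [[0,0,0],0]
    - [[0,0,0],0]

```text
t: 8.25
tool_pos: [0.6062, 0.2162, 0.1337]
tool_rot: [-2.456, -1.958, 0.002]
contact_force: [-7.0, -1.4, 8.2]
opening: 0.0435
grip_force: 43.2
```

Request:
drive_tool:
  rows:
    - [[0,0,0],0]
    - [[0,0,0],0]
    - [[0,0,0],0]
    - [[0,0,0],0]
    - [[0,0,0],0]
    - [[0,0,0],0]
    - [[0,0,0],0]
  jaw: 0

```text
t: 8.95
tool_pos: [0.6064, 0.2161, 0.1319]
tool_rot: [-2.457, -1.958, -0.0]
contact_force: [-0.9, 0.7, 0.3]
opening: 0.0855
grip_force: 0.0
```

Request:
drive_tool:
  rows:
    - [[0,0,-0.01],0]
    - [[0,0,-0.02],0]
    - [[0,0,-0.03],0]
    - [[0,0,-0.03],0]
    - [[0,0,-0.03],0]
    - [[-0.02,0,-0.01],0]
    - [[-0.04,0,0],0]
    - [[-0.04,0,0],0]
    - [[0,0,0],0]
    - [[0,0,0],0]

```text
t: 9.95
tool_pos: [0.5841, 0.118, 0.2628]
tool_rot: [2.458, 1.956, 0.002]
contact_force: [-0.4, 0.7, -0.2]
opening: 0.0853
grip_force: 0.0
```

```bash
python3 look.py w5
```

```text
10.0 [0.58422224 0.11870914 0.26263184] [7.55128353e-02 1.28449478e-02 1.72338731e+00 4.72895429e-04
 1.40428144e+00 3.00814753e-01]
```

View pics/w5.png

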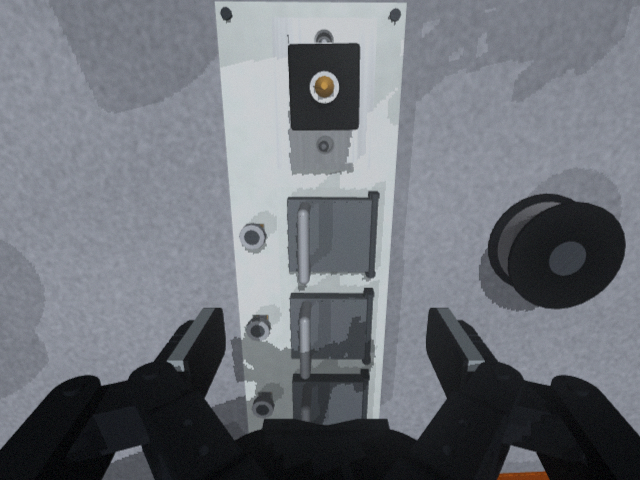

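The head is seated, with peg tips showing in both flange holes (324,38 and 325,146). The bolts are at about (253,237), (259,327) and (263,407), and the bars run near u=304.

```bash
cat >> h.py <<'E'
sx=np.array([.9746,-.2238,0]); sy=np.array([.2238,.9746,0]); dock=np.array([.607,.2197,0])
def stand(x,y,z): return dock+x*sx+(y-.16)*sy+[0,0,z]
E
python3 - <<'E'
from h import *
from station import ctrl
d=np.load("w5.npz")
for n,y,uv in [("L",.05,(252,237)),("M",-.04,(258,328)),("R",-.13,(263,407))]:
    print(n,stand(-.06,y,.052).round(4),proj(d,stand(-.06,y,.052)).round(1),ray(d,uv,.052).round(4),"bar",proj(d,stand(-.015,y,.078)).round(1))
print(proj(d,stand(0,.16,.109)))
o=ctrl.get_obs(); X=stand(-.06,.05,.16); go(o,X,-.2257)
X=stand(-.06,.05,.052);T=Ro.from_rotvec(o["tool_rot"]).as_matrix()
E
```

```text
L [0.5239 0.1259 0.052 ] [252.8 235.5] [0.5229 0.1248 0.052 ] bar [304.9 245.2]
M [0.5038 0.0382 0.052 ] [259.3 329.4] [0.5031 0.0399 0.052 ] bar [307.  346.1]
R [ 0.4836 -0.0495  0.052 ] [264.7 408.4] [ 0.4825 -0.0475  0.052 ] bar [308.7 429.6]
[323.92785681  83.82518971]
yang now -0.2254 turn 0.0003 shift before-turn [-0.0065 -0.0605  0.1026] after-turn [-0.0065 -0.0605  0.1026] tilt 0.0012
```

Request:
drive_tool:
  rows:
    - [[-0.003,-0.03,0.02],0]
    - [[-0.003,-0.031,0.02],0]
    - [[0,0,0.03],0]
    - [[0,0,0.03],0]
    - [[0,0,0.02],0]
    - [[0,0,0.005],0]
    - [[0,0,0],0]
    - [[0,0,0],0]
  jaw: 1
  grip_force: 30

```text
t: 10.8
tool_pos: [0.5243, 0.1269, 0.1384]
tool_rot: [2.455, 1.958, 0.003]
contact_force: [-0.4, 0.7, 0.0]
opening: 0.0
grip_force: 0.0
```

Request:
drive_tool:
  rows:
    - [[0,0,0.003],0]
    - [[0,0,0.003],0]
    - [[0,0,0.003],0]
    - [[0,0,0.003],0]
    - [[0,0,0.002],0]
    - [[0,0,0],0]
    - [[0,0,0],0]

```text
t: 11.5
tool_pos: [0.5231, 0.1263, 0.1228]
tool_rot: [-2.457, -1.958, 0.0]
contact_force: [0.2, -0.4, 0.1]
opening: 0.0003
grip_force: 0.0
```

Request:
drive_tool:
  rows:
    - [[0,0,0.002],0]
    - [[0,0,0.001],0]
    - [[0,0,0],0]
    - [[0,0,0],0]

```text
t: 11.9
tool_pos: [0.5233, 0.1263, 0.1198]
tool_rot: [-2.457, -1.958, -0.0]
contact_force: [-0.2, -0.5, 0.9]
opening: 0.0002
grip_force: 0.2
```

Request:
drive_tool:
  rows:
    - [[0,0,0.001],0]
    - [[0,0,0.001],0]
    - [[0,0,0.001],0]
    - [[0,0,0],0]

```text
t: 12.3
tool_pos: [0.5234, 0.1263, 0.1176]
tool_rot: [-2.457, -1.958, 0.001]
contact_force: [-2.0, -0.5, 5.5]
opening: 0.0002
grip_force: 2.9
```

Request:
drive_tool:
  rows:
    - [[0,0,-0.01],0]
    - [[0,0,-0.015],0]
    - [[-0.03,0,0],0]
    - [[-0.03,0,0],0]
    - [[-0.03,0,0],0]
    - [[0,0,0.008],0]
    - [[0,0,0],0]
    - [[0,0,0],0]

```text
t: 13.1
tool_pos: [0.5033, 0.0391, 0.1342]
tool_rot: [-2.456, -1.958, -0.001]
contact_force: [0.4, -0.4, 0.4]
opening: 0.0001
grip_force: 0.0
```

Request:
drive_tool:
  rows:
    - [[0,0,0.003],0]
    - [[0,0,0.003],0]
    - [[0,0,0.003],0]
    - [[0,0,0.002],0]
    - [[0,0,0.002],0]
    - [[0,0,0.001],0]
    - [[0,0,0],0]
    - [[0,0,0],0]

```text
t: 13.9
tool_pos: [0.5037, 0.0391, 0.1238]
tool_rot: [-2.455, -1.958, 0.002]
contact_force: [-13.0, 1.3, 26.0]
opening: -0.0001
grip_force: 12.9
```

The mid bolt stops dead at z=0.124, while the left one went down to 0.1176, so the left bolt is loose and now sits about 6–7 mm lower. Next is the left cover's bar.

Request:
drive_tool:
  rows:
    - [[0,0,-0.01],0]
    - [[0,0,-0.03],0]
    - [[0,0,-0.03],0]
    - [[0.03,0.015,-0.02],0]
    - [[0.03,0.015,0],0]
    - [[0.03,0.015,0],0]
    - [[0,0,0],0]
    - [[0,0,0],0]
    - [[0,0,0],0]
  jaw: 0.45
  grip_force: 30

```text
t: 14.8
tool_pos: [0.5665, 0.1159, 0.2093]
tool_rot: [-2.457, -1.957, 0.002]
contact_force: [-0.0, 0.3, 0.4]
opening: 0.0468
grip_force: 0.0
```

```bash
python3 look.py w6
python3 - <<'E'
from h import *
from station import ctrl
o=ctrl.get_obs(); go(o,stand(-.015,.05,.137),-.2257); print(o["opening"])
d=np.load("w6.npz"); print(proj(d,stand(-.015,.05,.078)),proj(d,stand(-.015,.07,.078)),proj(d,stand(-.06,.05,.052)),proj(d,stand(-.06,.05,.045)))
th=.4846+np.arange(0,.91,.1); p=64.4e-3*np.c_[-np.cos(th),np.sin(th)]; print(np.diff(p,axis=0).round(4).tolist())
E
```

```text
14.85 [0.56647539 0.11573104 0.20940324] [ 7.29083383e-02  1.93800842e-02  1.80918619e+00 -2.02959861e-04
  1.31406807e+00  2.98540232e-01]
yang now -0.2256 turn 0.0001 shift before-turn [0.0004 0.0013 0.0724] after-turn [0.0004 0.0013 0.0724] tilt 0.0011
0.0470444510486438
[327.63698619 263.26846595] [327.6915768  232.11084786] [261.87292477 249.35121109] [263.58692802 246.07663474]
[[0.0033, 0.0055], [0.0038, 0.0052], [0.0043, 0.0048], [0.0048, 0.0043], [0.0052, 0.0038], [0.0055, 0.0033], [0.0058, 0.0027], [0.0061, 0.0021], [0.0063, 0.0015]]
```

View pics/w6.png

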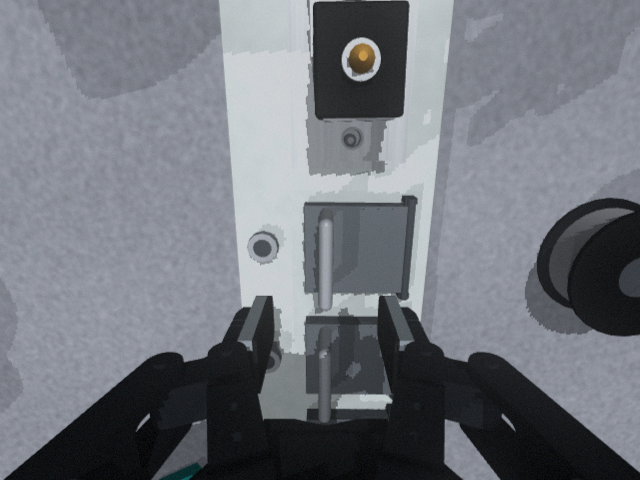

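The left bar runs along u≈326 from row 215 to 305, which matches the prediction and lies between the fingers. The left bolt at (262,246) sits lower, as expected. Descending to the bar.

Request:
drive_tool:
  rows:
    - [[0,0.001,0.02],0]
    - [[0,0,0.02],0]
    - [[0,0,0.02],0]
    - [[0,0,0.012],0]
    - [[0,0,0],0]
    - [[0,0,0],0]

```text
t: 15.45
tool_pos: [0.5682, 0.1157, 0.1384]
tool_rot: [2.457, 1.957, 0.001]
contact_force: [0.9, 0.6, 0.8]
opening: 0.0471
grip_force: 0.0
```

Request:
drive_tool:
  rows:
    - [[0,0,0],0]
    - [[0,0,0],0]
    - [[0,0,0],0]
    - [[0,0,0],0]
    - [[0,0,0],0]
    - [[0,0,0],0]
  jaw: 1
  grip_force: 30

```text
t: 16.05
tool_pos: [0.5665, 0.1167, 0.1384]
tool_rot: [-2.454, -1.956, 0.006]
contact_force: [-7.6, 0.8, 5.7]
opening: 0.0074
grip_force: 29.5
```

Request:
drive_tool:
  rows:
    - [[0,0.0033,-0.0055],0]
    - [[0,0.0038,-0.0052],0]
    - [[0,0.0043,-0.0048],0]
    - [[0,0.0048,-0.0043],0]
    - [[0,0,0],0]
    - [[0,0,0],0]

```text
t: 16.65
tool_pos: [0.5811, 0.1133, 0.1587]
tool_rot: [-2.451, -1.954, 0.011]
contact_force: [-14.8, 2.0, 12.2]
opening: 0.0076
grip_force: 29.8
```

Request:
drive_tool:
  rows:
    - [[0,0.0032,-0.005],0]
    - [[0,0.0045,-0.0045],0]
    - [[0,0.0053,-0.0029],0]
    - [[0,0.0061,-0.0021],0]
    - [[0,0.0063,-0.0015],0]
    - [[0,0,0],0]
    - [[0,0,0],0]
    - [[0,0,0],0]

```text
t: 17.45
tool_pos: [0.6095, 0.1066, 0.1761]
tool_rot: [2.456, 1.957, 0.001]
contact_force: [-4.6, -0.7, 7.5]
opening: 0.0075
grip_force: 29.9
```

```bash
python3 look.py w7
python3 - <<'E'
from h import *
from station import ctrl,vision
d=vision.get_image("scene"); im=d["image"]; X=proj(d,stand(0,.08,.1)).astype(int)
a=im[max(0,X[1]-90):X[1]+90,X[0]-120:X[0]+120]; a=cv2.resize(a,None,fx=2.6,fy=2.6,interpolation=2)
w=cv2.resize(cv2.imread("pics/w7.png"),None,fx=.5,fy=.5)
c=np.zeros((600,800,3),np.uint8); h,b=a.shape[:2]; h=min(h,360); c[:h,:b]=a[:h]; c[360:600,:320]=w; cv2.imwrite("pics/fin.png",c)
E
```

```text
17.5 [0.60942724 0.10659033 0.17612456] [ 5.31272088e-02  1.46223246e-01  1.73390558e+00 -6.19305741e-04
  1.26010628e+00  2.78361297e-01]
```

View pics/fin.png

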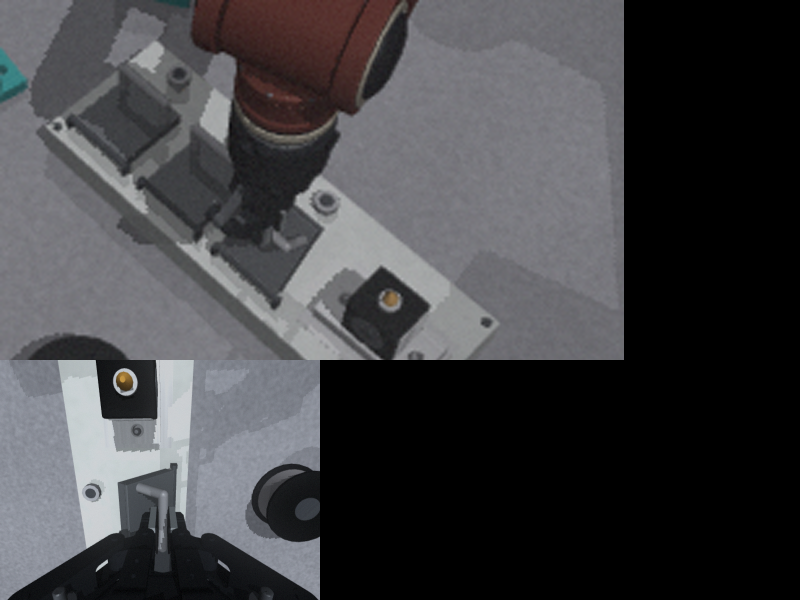

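The left cover stands open at about 0.9 rad with its bar held. The other covers are shut, the head is home and the left bolt is low. Handing in.

```bash
python3 -c "
from station import ctrl
o=ctrl.get_obs(); print(o['t'],o['dq'].round(3),o['grip_force']); print(ctrl.finish_job())"
```

```text
17.55 [-0.001  0.    -0.001 -0.001  0.     0.   ] 29.89225924015045
the job is handed in; nothing more can be done
None
```

I handed the job in at 17.6 s with the head seated and let go, the loose left bolt pushed down about 6–7 mm, and the left cover held open at about 0.9 rad. The other two covers are shut and the bystanders were not touched. I tapped only the left and mid bolts, because the left one's sink had already identified it, and no verdict was returned on hand-in.

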